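# Find the full connector tin by its weight and hold it up

## Robot

A 6-joint arm with a two-finger parallel gripper is mounted at the origin on the work surface. World frame = base frame: x ahead of the robot, y to its left, z up, the work surface at z = 0. Lengths are in m, angles in rad, forces in N, time in s.
With the tool pointing down it reaches from about 0.35 to 0.8 m from the base axis. Payload 7.3 kg.
Tool frame: the origin (TCP) lies on the centre line of the jaws, within the pads' length; the fingertips stand 19 mm ahead of it and the grasp point (between the pads) is the TCP; z points along the fingers, y is the line along which they close (so a half turn about z gives the same grasp; the last joint's range is limited). The gripper opens to 85 mm and grips with 20 to 120 N. Pads are 22 mm wide; open, the fingers measure 114 mm over their backs; the gripper's body (76 mm by 85 mm) begins 54 mm behind the grasp point. The pads swing forward as they close: fully open they stand 13 mm farther back than shut.
Start: joints at [-0.146, 0.342, 1.524, -0, 1.275, -0.146], TCP at [0.525, 0, 0.228] pointing down, gripper open.
Joint ranges: [-2.53, 2.53], [-0.77, 2.02], [0.04, 2.7], [-1, 4.14], [0.28, 2.66], [-3.11, 3.11]. Speed limits (rad/s): [2.57, 2.57, 3.14, 3.14, 3.14, 3.14].

## Interface

Orientations are given as a 3x3 rotation matrix whose columns are the frame's x, y, z axes.
In Python, from rig import r gives the robot as it stands. Calls block until the motion is done:
- r.move_ptp(position, orientation): joint-space move of the TCP to a pose.
- r.line_to(position, attitude=None, v=0.15, guard=None): straight line of the TCP; attitude=None keeps the orientation; v is the mean speed in m/s. With guard (N) it stops when the force on the tool has changed by that much, and returns True; else False.
- r.set_joints(angles): joint-space move.
- r.let_go() and r.close_gripper(effort=None): open the fingers fully, or close them until they stop; effort is the grip in N (None keeps the last).
- r.hold(seconds).
- r.solve_ik(position, orientation): joint angles nearest the present ones, or None.
- r.state(): the state.
- r.capture(name): name is "scene" or "side" or "wrist"; returns the picture (384x512x3 uint8, red, green, blue); there is no depth.
- r.camera_info(name): a dict with "intrinsics" (3x3 intrinsics, pixels), "world_from_camera" (4x4, takes a point from camera to world coordinates). Camera axes: x right, y down, z forward; pixel columns grow to the right and rows downward; lengths in m; the calibration is good to about 2 mm. A picture is of the moment at which its call begins: read the wrist's pose just before it. camera_info takes no time and is no camera call; for the wrist camera it gives the pose at the moment of the call.
A pose or a line that the arm cannot do raises r.IKError and nothing moves.
- r.job_done(): hands the job in; it is judged then, once.
The state is a dict: "time_s": time; "q": joint angles; "joint_velocities": joint speeds; "tau": joint torques, N m; "position": TCP position; "tool_rot": TCP orientation; "ft_force": force on the tool from outside, world axes, zero at the start; "torque": the same for the moment, N m; "width": finger opening in m; "grip_force": force on a finger pad.
Only numpy, scipy, OpenCV 4.12 (cv2) and the standard library are available. Lean on these libraries where they do the work, as an engineer would, in place of code of your own. Each camera call takes 0.05 s, during which the arm holds its last target. There are 200 camera calls.

## Task

Three identical closed tins of antenna connectors stand in the wooden rack under its keeper, a long turnbutton: swing the keeper clear of the lids, then work along the row from the tin next to the keeper's pivot to the far one, lifting each tin clear of its well for a moment to feel its weight, so that you know which is the heaviest, the full one. Set the two lighter tins back down in the wells they came from, without letting a tin drop or tip over, and leave everything else on the table where it is. Finish while holding the heaviest tin up above the rack in the gripper, upright and still, at least 10 cm above where it stood, and do not let go of it.

Things in the scene. Friction and masses are not known exactly. Their poses are not given: they have to be found in the camera images.
- rack: wooden rack, fixed: board 104 mm (x) by 320 mm (y), 22 mm high, three wells in a row along its y, 76 mm apart, 62 mm wide, 8 mm deep; a seated tin's foot is 14 mm and its lid 84 mm above the table. The post at its +y end carries the keeper's pivot, that at its -y end (y = -128 mm) the free end; both 88 mm high. Origin: centre of the underside, on the table; z up; its -x side faces the robot
- keeper (a joint): angle (rad) of the keeper, a dark wooden bar 285 x 22 x 14 mm turning level on an upright screw on the +y post, across the lids, 4 mm above them (88 to 102 mm above the table). 0: along the row, against a stop; grows as the free end swings away from the robot (to the rack's +x; anticlockwise from above); over 0.7 clear of the lids; ends at 1.9. Light friction (1 N at its knob); stays where left
- keeper_knob (a point): centre of the turned wooden grip knob standing on the keeper, 18 mm in diameter and 26 mm tall (102 to 128 mm above the table), 150 mm from the pivot; this point is 115 mm above the table and swings with the keeper
- keeper_hinge (a point): point on the keeper's upright pivot axis, at the underside of the bar, 88 mm above the table, at the rack's +y end
- seat1 (a point): where a tin's centre is when it stands in the first well, next to the keeper's pivot (49 mm above the table)
- seat2 (a point): the same for the second, middle well
- seat3 (a point): the same for the third well, farthest from the pivot
- tin_a_center (a point): centre (half-way up, on the axis) of one of three identical closed round slip-lid tins of plain steel, 58 mm in diameter, 70 mm tall, each upright in a well of the rack; which well holds the heaviest differs from run to run and cannot be seen. The full tin weighs 0.50 to 0.65 kg, the two part-used ones 0.20 to 0.38 kg.
- tin_b_center (a point): centre (half-way up, on the axis) of one of three identical closed round slip-lid tins of plain steel, 58 mm in diameter, 70 mm tall, each upright in a well of the rack; which well holds the heaviest differs from run to run and cannot be seen. The full tin weighs 0.50 to 0.65 kg, the two part-used ones 0.20 to 0.38 kg.
- tin_c_center (a point): centre (half-way up, on the axis) of one of three identical closed round slip-lid tins of plain steel, 58 mm in diameter, 70 mm tall, each upright in a well of the rack; which well holds the heaviest differs from run to run and cannot be seen. The full tin weighs 0.50 to 0.65 kg, the two part-used ones 0.20 to 0.38 kg.
- tin_a: the tin whose centre is tin_a_center; origin at the centre of its underside
- tin_b: the tin whose centre is tin_b_center; origin at the centre of its underside
- tin_c: the tin whose centre is tin_c_center; origin at the centre of its underside
- mug: bystander: blue ceramic mug, 82 mm wide, 92 mm tall, standing on the table; origin under its centre
- dial_knob: bystander: loose silver rotary knob, 38 mm wide and 18 mm high, lying on the table just on the robot's side of the rack; origin under its centre
- scanner: bystander: grey handheld scanner lying on its back, 124 x 60 x 30 mm with a stub aerial to its +x; origin under the case's centre
- screwdriver: bystander: screwdriver, 190 mm long, lying on the table beyond the rack, along its row; under 40 mm high
- adapter: bystander: small brass coaxial adapter, 20 mm wide and 30 mm tall, standing just beyond the rack; origin under its centre
- logbook: bystander: closed logbook, 150 x 105 x 12 mm, lying on the table; origin under its centre

How it is judged:
By the outcome, as a careful person would: the job done as asked, in the order asked, and still so for the second after the job is handed in, while the arm keeps its last pose, push and grip.
It also fails if it takes over 69 s, if anything falls off the work surface, if the arm or the gripper's body presses on something with over 40 N, if the wrist force passes 120 N, or if a joint passes its speed limit or range.

## Working session

There is one attempt and no reset: what is moved stays moved. The work goes in short steps, each a Python script; the robot and the scene stay as the last script left them, time stands still between calls to the robot, and variables do not carry over. Pictures are saved under pics/ and viewed, at most 10 in all, crops included, and the job is handed in when it is done.

```bash
mkdir -p pics; ls; python3 - <<'E'
from rig import r
import cv2,numpy as np
for n in("scene","side","wrist"):
    i=r.camera_info(n);im=r.capture(n);cv2.imwrite(f"pics/{n}0.png",im[:,:,::-1])
    np.savez(f"pics/{n}0.npz",im=im,K=i["intrinsics"],T=i["world_from_camera"])
    print(n,np.round(i["intrinsics"],1).tolist(),np.round(i["world_from_camera"],3).tolist())
a=cv2.imread("pics/scene0.png")
E
```

```text
pics
scene [[417.8, 0.0, 252.3], [0.0, 417.8, 194.3], [0.0, 0.0, 1.0]] [[-0.637, 0.461, -0.618, 1.325], [0.771, 0.401, -0.495, 0.586], [0.02, -0.791, -0.611, 0.898], [0.0, 0.0, 0.0, 1.0]]
side [[439.3, 0.0, 258.6], [0.0, 439.3, 189.6], [0.0, 0.0, 1.0]] [[0.766, -0.475, 0.432, -0.066], [-0.642, -0.554, 0.529, -0.821], [-0.012, -0.683, -0.73, 1.146], [0.0, 0.0, 0.0, 1.0]]
wrist [[281.1, 0.0, 258.7], [0.0, 281.1, 189.1], [0.0, 0.0, 1.0]] [[1.0, 0.0, -0.001, 0.523], [-0.0, -0.945, -0.326, 0.084], [-0.001, 0.326, -0.945, 0.372], [0.0, 0.0, 0.0, 1.0]]
```

View pics/scene0.png

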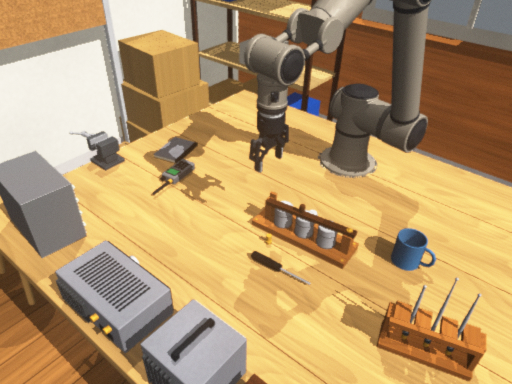

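View pics/side0.png

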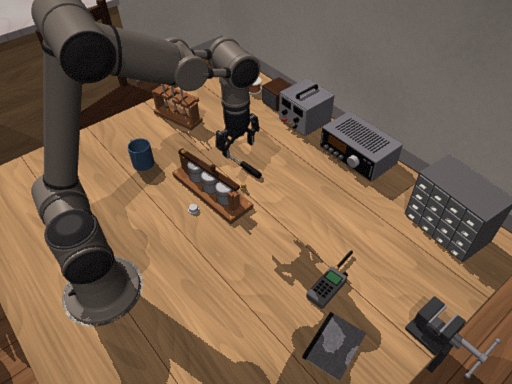

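View pics/wrist0.png

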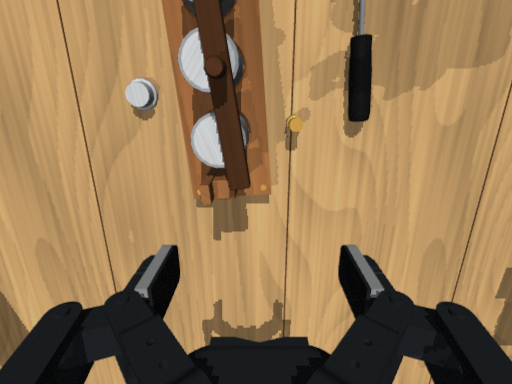

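The scene and side views show the rack about 0.1–0.25 m to the robot's left (scene (305,232), side (212,187)). The wrist view shows the knob at (214,66), tin 2 at (210,60), tin 3 at (220,140), the dial knob at (142,94) and the adapter at (294,124). Next I'll take two wrist views that cover the whole rack.

```bash
cat >h.py <<'E'
import numpy as np,cv2
from rig import r
def shot(n,cam="wrist"):
    i=r.camera_info(cam);im=r.capture(cam)
    cv2.imwrite(f"pics/{n}.png",im[:,:,::-1]);np.savez(f"pics/{n}.npz",im=im,K=i["intrinsics"],T=i["world_from_camera"])
def ray(n,uv):
    d=np.load(f"pics/{n}.npz");T=d["T"];v=T[:3,:3]@np.linalg.inv(d["K"])@[uv[0],uv[1],1];return T[:3,3],v
def plane(n,uv,z):
    c,v=ray(n,uv);return c+v*(z-c[2])/v[2]
def tri(*obs):
    A=np.zeros((3,3));b=np.zeros(3)
    for n,uv in obs:
        c,v=ray(n,uv);v=v/np.linalg.norm(v);P=np.eye(3)-np.outer(v,v);A+=P;b+=P@c
    return np.linalg.solve(A,b)
E
python3 - <<'E'
from h import *
R=r.state()["tool_rot"];print(np.round(R,3).tolist())
r.move_ptp([.52,.11,.33],R);r.hold(.2);shot("w1")
r.move_ptp([.44,.16,.33],R);r.hold(.2);shot("w2");print(r.state()["time_s"])
a=[cv2.resize(cv2.imread(f"pics/w{k}.png")[0:290,110:410],None,fx=1.33*1,fy=1.33) for k in(1,2)]
cv2.imwrite("pics/w12.png",cv2.resize(np.hstack(a),(800,387)))
E
```

```text
[[0.0, 1.0, -0.001], [1.0, -0.0, 0.0], [0.0, -0.001, -1.0]]
1.7667
```

View pics/w12.png

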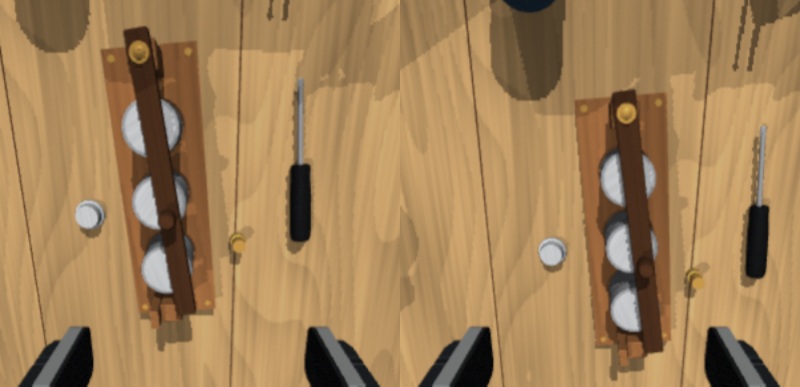

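The composite covers both views. In w1 the pivot screw is at (139,51), the knob at (167,219), and the lids are at about (151,127), (160,202) and (166,267). In w2 the pivot is at (626,113) and the knob at (646,268). I'll triangulate the pivot, knob, base dots and lids.

```bash
python3 - <<'E'
from h import *
def px(n,X,Y): return (110+(X-(400 if n=="w2" else 0))/1.3333,Y/1.3333)
def yellow(n):
    im=np.load(f"pics/{n}.npz")["im"];h=cv2.cvtColor(im,cv2.COLOR_RGB2HSV)
    return h
def cen(n,X,Y,f,w=9):
    u,v=map(int,px(n,X,Y));im=np.load(f"pics/{n}.npz")["im"][v-w:v+w+1,u-w:u+w+1]
    h=cv2.cvtColor(im,cv2.COLOR_RGB2HSV).astype(int);m=f(h)
    k,l,s,c=cv2.connectedComponentsWithStats(m.astype(np.uint8));j=1+np.argmax(s[1:,4]) if k>1 else 0
    return (c[j]+[u-w,v-w],s[j,4]) if k>1 else (None,0)
br=lambda h:(h[...,0]>14)&(h[...,0]<30)&(h[...,1]>120)&(h[...,2]>120)
for nm,a,b in(("pivot",(139,51),(626,113)),("d1",(111,59),(584,108)),("d2",(188,51),(659,102)),("d3",(145,307),(605,344)),("d4",(208,302),None)):
    p=cen("w1",*a,br);q=cen("w2",*b,br) if b else (None,0)
    print(nm,p,q,np.round(tri(("w1",p[0]),("w2",q[0])),4) if p[1] and q[1] else "", np.round(plane("w1",p[0],.022),4) if p[1] else "")
p,q=px("w1",167,219),px("w2",646,268);print("knob",np.round(tri(("w1",p),("w2",q)),4))
# lids: hull of bright grey pixels around each
for k,(a,b) in enumerate([((151,127),(628,179)),((160,202),(631,246)),((166,267),(632,306))]):
    o=[]
    for n,c in(("w1",a),("w2",b)):
        u,v=map(int,px(n,*c));w=26;im=np.load(f"pics/{n}.npz")["im"][v-w:v+w,u-w:u+w];h=cv2.cvtColor(im,cv2.COLOR_RGB2HSV)
        m=((h[...,1]<60)&(h[...,2]>140)).astype(np.uint8)
        yy,xx=np.nonzero(m);(cx,cy),rr=cv2.minEnclosingCircle(np.c_[xx,yy].astype(np.float32));o.append((n,(cx+u-w,cy+v-w)));print(k,n,np.round(o[-1][1],1),round(rr,1),m.sum())
    t=tri(*o);print("lid",np.round(t,4),[np.round(plane(n,c,.084),4) for n,c in o])
E
cat > /dev/null; python3 - <<'E'
import cv2
a=[cv2.resize(cv2.imread(f"pics/w{k}.png")[20:260,170 if k==1 else 220:][:, :130],None,fx=3,fy=2.5) for k in(1,2)]
import numpy as np;cv2.imwrite("pics/z.png",np.hstack(a))
E
```

```text
pivot (array([213.66483516,  38.12087912]), np.int32(182)) (array([279.32432432,  84.57297297]), np.int32(185)) [0.4644 0.2521 0.1045] [0.4525 0.2657 0.022 ]
d1 (array([189.27272727,  39.70454545]), np.int32(44)) (array([244.69811321,  76.28301887]), np.int32(53)) [0.4172 0.2649 0.0194] [0.4173 0.2638 0.022 ]
d2 (array([255.05357143,  35.82142857]), np.int32(56)) (array([307.32876712,  73.19178082]), np.int32(73)) [0.512  0.2697 0.0163] [0.5119 0.2685 0.022 ]
d3 (array([218.53846154, 229.65384615]), np.int32(26)) (array([262., 254.]), np.int32(21)) [ 0.4444 -0.0408  0.0214] [ 0.4446 -0.0404  0.022 ]
d4 (array([268.16901408, 228.35211268]), np.int32(71)) (None, 0)  [ 0.5334 -0.0378  0.022 ]
knob [0.4869 0.1047 0.1225]
0 w1 [221.9  94.3] 21.8 662
0 w2 [280.9 133.5] 20.4 544
lid [0.4691 0.1897 0.0869] [array([0.4688, 0.1898, 0.084 ]), array([0.4693, 0.1891, 0.084 ])]
1 w1 [227.8 151.7] 19.4 542
1 w2 [282.9 185.6] 18.5 468
lid [0.4738 0.1138 0.0848] [array([0.4736, 0.1134, 0.084 ]), array([0.474 , 0.1137, 0.084 ])]
2 w1 [232.5 201.8] 17.1 525
2 w2 [283.5 225. ] 22.5 482
lid [0.4772 0.0327 0.0594] [array([0.4777, 0.0379, 0.084 ]), array([0.4766, 0.0497, 0.084 ])]
```

Triangulation gives the pivot at (0.464, 0.252), the knob at (0.487, 0.105) (150 mm apart, as stated) and the row about 0.07 rad off −y. Now I'll grip the knob, swing the keeper along its arc and look again.

```bash
cat >>h.py <<'E'
from scipy.spatial.transform import Rotation as Ro
R0=np.array([[0,1,0],[1,0,0],[0,0,-1.]])
def Rt(a): return Ro.from_euler("z",a).as_matrix()@R0
def st(m=""):
    s=r.state();print(m,"t",round(s["time_s"],2),"p",np.round(s["position"],4),"F",np.round(s["ft_force"],2),"w",round(s["width"],4),"g",np.round(s["grip_force"],1))
E
python3 - <<'E'
from h import *
P=np.array([.464,.252]);L=.1495;b0=.152;z=.126
k=lambda b:[P[0]+L*np.sin(b),P[1]-L*np.cos(b),z]
for b in np.linspace(b0,1.6,6): print(np.round(r.solve_ik(k(b),Rt(b)),2))
r.move_ptp([*k(b0)[:2],.19],Rt(b0))
print(r.line_to(k(b0),v=.12,guard=8));st()
r.close_gripper(25);st("grip")
for b in np.linspace(b0,1.6,9)[1:]: r.line_to(k(b),Rt(b),v=.12)
st("swung");r.let_go();r.line_to([*k(1.6)[:2],.2],v=.2)
r.move_ptp([.52,.06,.33],R0);r.hold(.2);shot("w3")
r.move_ptp([.46,.10,.33],R0);r.hold(.2);shot("w4");st()
E
python3 -c "
import cv2,numpy as np
cv2.imwrite('pics/w34.png',cv2.resize(np.hstack([cv2.imread(f'pics/w{k}.png')[:290,110:410] for k in(3,4)]),(800,387)))"
```

```text
[ 0.06  0.4   1.74 -0.    1.   -0.1 ]
[ 0.08  0.47  1.62 -0.    1.05 -0.37]
[ 0.11  0.54  1.51 -0.    1.1  -0.62]
[ 0.16  0.6   1.4  -0.    1.15 -0.86]
[ 0.22  0.65  1.3  -0.    1.19 -1.09]
[ 0.28  0.68  1.24 -0.    1.22 -1.32]
False
 t 3.12 p [0.4874 0.1046 0.1272] F [ 1.18 -0.48  0.22] w 0.0855 g 0.0
grip t 3.89 p [0.4866 0.1042 0.126 ] F [ 0.55  0.23 -0.07] w 0.0001 g 0.0
swung t 6.89 p [0.6132 0.2555 0.1259] F [-0.91  0.34 -0.19] w 0.0002 g 0.0
 t 10.26 p [0.4607 0.0995 0.3297] F [-0.29 -0.9   0.22] w 0.0852 g 0.0
```

View pics/w34.png

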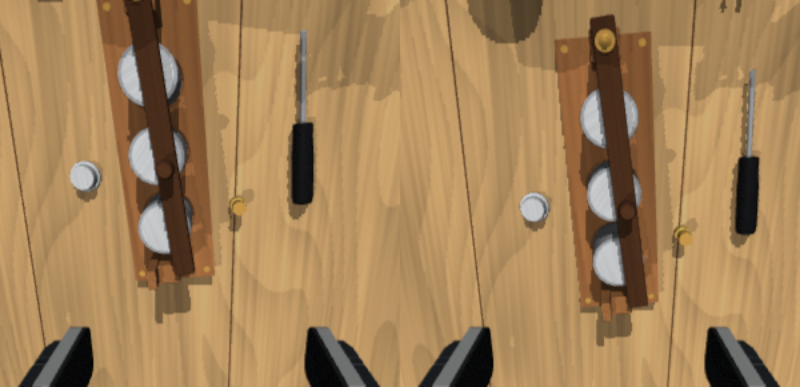

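The fingers shut on nothing (width 0) and the keeper is where it was. The knob is at (166,168) in w3 and (627,211) in w4. I'll zoom in to see what I mislocated.

```bash
python3 - <<'E'
from h import *
c={"w1":(235,164),"w2":(295,201),"w3":(234,126),"w4":(280,158)}
o=[]
for n,(u,v) in c.items():
    im=cv2.imread(f"pics/{n}.png")[v-25:v+25,u-25:u+25];o.append(cv2.resize(im,None,fx=8,fy=6,interpolation=cv2.INTER_NEAREST)[:, :400])
cv2.imwrite("pics/k.png",np.vstack([np.hstack(o[:2]),np.hstack(o[2:])]))
print(tri(*c.items()))
E
```

```text
[0.48697295 0.10453137 0.12227773]
```

View pics/k.png

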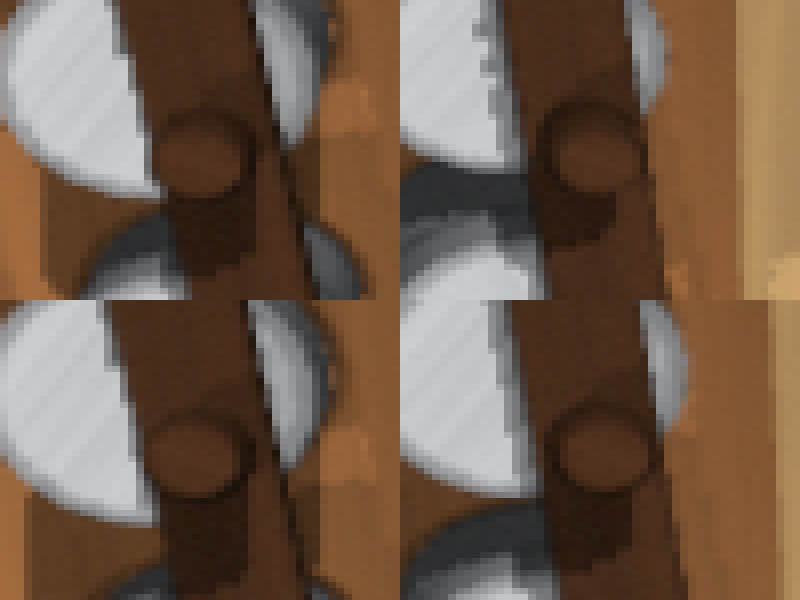

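The knob position was right: the disc centres agree across all four views at (0.487, 0.1045), top about 0.122. So the miss must be in how the fingers meet the knob. I'll repeat at the same height and look with the fingers open and then shut.

```bash
python3 - <<'E'
from h import *
b=.152
r.move_ptp([.487,.1045,.16],Rt(b));r.line_to([.487,.1045,.124],v=.1,guard=8);st()
shot("g1");shot("g1s","side");r.close_gripper(25);st();shot("g2");shot("g2s","side")
def crop(n,u,v,w,h): return cv2.resize(cv2.imread(f"pics/{n}.png")[max(v-h,0):v+h,u-w:u+w],(400,300),interpolation=cv2.INTER_CUBIC)
cv2.imwrite("pics/g.png",np.vstack([np.hstack([crop("g1",256,290,125,94),crop("g2",256,290,125,94)]),np.hstack([crop("g1s",215,170,60,45),crop("g2s",215,170,60,45)])]))
E
```

```text
t 11.49 p [0.4876 0.1045 0.125 ] F [-0.35 -0.98  0.37] w 0.0856 g 0.0
 t 12.36 p [0.4874 0.1045 0.1244] F [ 0.1  -0.39  4.36] w 0.0001 g 2.2
```

View pics/g.png

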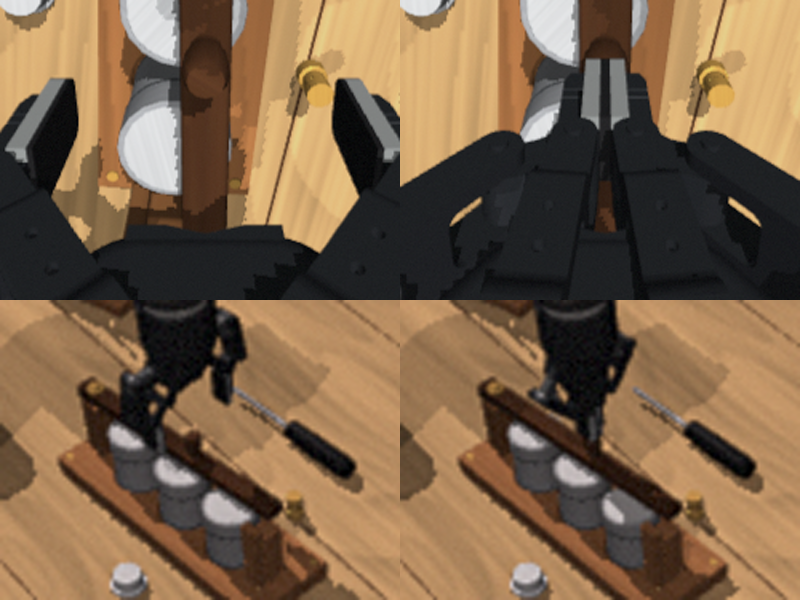

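The fingers shut on top of the knob (Fz +4.4 N), with the knob showing beyond the tips at about (206,65) in the crop. I'll cross-check the knob against the side camera and project the TCP into the wrist view.

```bash
python3 - <<'E'
from h import *
def proj(n,p):
    d=np.load(f"pics/{n}.npz");q=np.linalg.inv(d["T"])@[*p,1];q=d["K"]@q[:3];return np.round(q[:2]/q[2],1)
C=lambda X,Y:(131+X*.625,196+Y*.6267)
kn=C(206,65);s=(155+193*.3,125+135*.3)
print("knob px",kn,"side",s)
print("tcp proj",proj("g1",[.487,.1045,.1244]),"tip",proj("g1",[.487,.1045,.105]),"knobtop expected",proj("g1",[.487,.1045,.128]),proj("g1s",[.487,.1045,.122]))
print("tips of pads left/right", C(60,85),C(345,85))
print(tri(("w1",(235,164)),("w3",(234,126)),("side0" if 0 else "g1s",s)),tri(("g1",kn),("w3",(234,126))),tri(("g1",kn),("w2",(295,201)),("w1",(235,164)),("w3",(234,126)),("w4",(280,158))))
for z in(.105,.115,.125,.135):print(z,plane("g1",kn,z))
a=Rt(.152)
for e in(+1,-1):
  for k in (0,.0,.019,.006): print(e,k,proj("g1",np.array([.487,.1045,.1244])+a@[0,e*.0425,k]), end=" ")
d=np.load("pics/g1.npz");print(d["T"].round(3).tolist())
E
```

```text
knob px (259.75, 236.7355) side (212.9, 165.5)
tcp proj [260.8 243.3] tip [260.5 228.2] knobtop expected [260.9 246.4] [211.4 166.7]
tips of pads left/right (168.5, 249.2695) (346.625, 249.2695)
[0.48906957 0.10465881 0.12546176] [0.48676318 0.10393725 0.11542281] [0.48687708 0.10370319 0.117665  ]
0.105 [0.48745562 0.0981905  0.105     ]
0.115 [0.48656495 0.10359331 0.115     ]
0.125 [0.48567428 0.10899613 0.125     ]
0.135 [0.48478361 0.11439894 0.135     ]
1 0 [333.  243.2] 1 0.0 [333.  243.2] 1 0.019 [325.6 228.3] 1 0.006 [330.5 238.1] -1 0 [188.6 243.4] -1 0.0 [188.6 243.4] -1 0.019 [195.4 228.5] -1 0.006 [190.9 238.3] [[0.989, 0.142, 0.052, 0.473], [0.151, -0.934, -0.323, 0.188], [0.002, 0.327, -0.945, 0.27], [0.0, 0.0, 0.0, 1.0]]
```

In the close view the knob's top is at about 0.118, and the real tips sit slightly farther back than I assumed, so the grip was too high. I'll go 13 mm lower and only swing if something is gripped.

```bash
python3 - <<'E'
from h import *
P=np.array([.464,.252]);L=.1495;b0=.152;z=.111
k=lambda b:[P[0]+L*np.sin(b),P[1]-L*np.cos(b),z]
r.let_go();print(r.line_to([.487,.1045,z],v=.1,guard=8));st()
r.close_gripper(25);st("grip")
if r.state()["width"]>.01:
    for b in np.linspace(b0,1.6,9)[1:]: r.line_to(k(b),Rt(b),v=.12)
    st("swung");r.let_go();r.line_to([*k(1.6)[:2],.2],v=.2)
    r.move_ptp([.50,.08,.30],Rt(.072));r.hold(.2);shot("w5")
    r.move_ptp([.45,.12,.30],Rt(.072));r.hold(.2);shot("w6");st()
    for n in("w5","w6"):
        im=np.load(f"pics/{n}.npz")["im"];h=cv2.cvtColor(im,cv2.COLOR_RGB2HSV)
        m=((h[...,1]<45)&(h[...,2]>165)).astype(np.uint8)
        K,l,s,c=cv2.connectedComponentsWithStats(m)
        for j in range(1,K):
            if s[j,4]>200:
                yy,xx=np.nonzero(l==j);(cx,cy),rr=cv2.minEnclosingCircle(np.c_[xx,yy].astype(np.float32))
                print(n,np.round(c[j],1),s[j],round(cx,1),round(cy,1),round(rr,1),np.round(plane(n,c[j],.084),4))
    cv2.imwrite("pics/w56.png",cv2.resize(np.hstack([cv2.imread(f'pics/{q}.png')[:290,110:410] for q in("w5","w6")]),(800,387)))
E
```

```text
False
 t 13.53 p [0.4865 0.1045 0.1105] F [-0.19 -0.55 -0.1 ] w 0.0857 g 0.0
grip t 14.15 p [0.4871 0.1045 0.1113] F [ 0.03 -1.33  3.3 ] w 0.0165 g 24.4
swung t 17.15 p [0.6152 0.2566 0.1114] F [10.98  0.11 -1.46] w 0.0162 g 24.5
 t 20.43 p [0.4506 0.1196 0.2998] F [ 0.37  0.02 -0.57] w 0.0856 g 0.0
w5 [241.2  67.6] [ 220   43   44   50 1652] 241.9 67.5 24.6 [0.4694 0.1897 0.084 ]
w5 [242.4 133.2] [ 222  113   41   42 1307] 242.3 133.3 20.7 [0.4749 0.1132 0.084 ]
w5 [179.3 140.9] [170 130  23  23 334] 180.8 140.8 11.4 [0.3948 0.0975 0.084 ]
w5 [243.4 189.4] [ 225  171   38   37 1078] 243.6 189.2 19.0 [0.4804 0.0379 0.084 ]
w6 [279.2 105.4] [ 259   83   42   45 1455] 278.4 104.9 22.7 [0.4692 0.1895 0.084 ]
w6 [277.9 165.7] [ 259  147   39   39 1169] 278.0 166.0 19.7 [0.4748 0.1132 0.084 ]
w6 [210.8 167.9] [202 157  21  22 304] 211.8 167.4 11.0 [0.3863 0.104  0.084 ]
w6 [276.9 217.7] [259 201  37  34 974] 276.9 218.0 18.2 [0.4804 0.038  0.084 ]
```

View pics/w56.png

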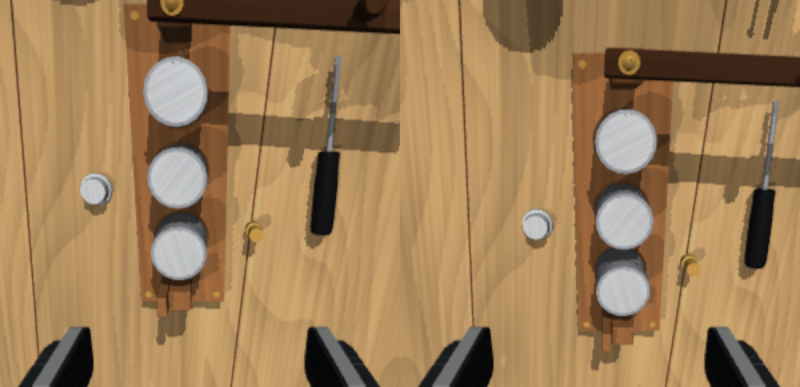

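The keeper is clear, lying across the top at about (250,10) in w5. The three lids triangulate consistently at z=0.084: (0.469,0.190), (0.475,0.113) and (0.480,0.038). Now I'll lift and weigh tin 1.

```bash
cat >>h.py <<'E'
S=np.array([[.4693,.1896],[.4748,.1132],[.4804,.0379]]);Z=.057
def fz(n=8):
    f=[]
    for _ in range(n): r.hold(.06);f.append(r.state()["ft_force"][2])
    return round(np.mean(f),2),round(np.std(f),2)
def pick(i):
    r.move_ptp([*S[i],.125],Rt(.072))
    if r.line_to([*S[i],Z],v=.1,guard=8): st("touched?");return None
    b=fz(4);r.close_gripper(50);st("grip");r.line_to([*S[i],Z+.05],v=.1);r.hold(.2);f=fz();st("up");print("tin",i+1,"base",b,"lifted",f);return b[0]-f[0]
def place(i):
    print("guard",r.line_to([*S[i],Z+.004],v=.08),r.line_to([*S[i],Z-.001],v=.02,guard=4));st("down");r.let_go();r.line_to([*S[i],.125],v=.15)
E
python3 - <<'E'
from h import *
print(pick(0))
if r.state()["width"]>.05: place(0)
st()
E
```

```text
grip t 23.07 p [0.4712 0.1902 0.0604] F [-4.66 -1.05 27.79] w 0.0001 g 13.5
up t 24.39 p [0.4693 0.1896 0.107 ] F [-0.   -1.06 -0.4 ] w -0.0002 g 0.0
tin 1 base (np.float64(0.13), np.float64(0.42)) lifted (np.float64(0.13), np.float64(0.29))
0.0
 t 24.39 p [0.4693 0.1896 0.107 ] F [-0.   -1.06 -0.4 ] w -0.0002 g 0.0
```

The fingers shut on top of tin 1's lid: 28 N at width 0, so the real tips sit well behind the nominal position. I'll capture all three cameras now to locate the tips and check tin 1.

```bash
python3 - <<'E'
from h import *
shot("t1");shot("t1s","side");shot("t1c","scene");r.let_go();shot("t2");shot("t2s","side");shot("t2c","scene");st()
def proj(n,p):
    d=np.load(f"pics/{n}.npz");q=np.linalg.inv(d["T"])@[*p,1];q=d["K"]@q[:3];return q[:2]/q[2]
T=[.4693,.1896,.107]
out=[]
for n in("t1s","t1c","t2s","t2c"):
    im=cv2.imread(f"pics/{n}.png");u,v=np.round(proj(n,T)).astype(int);print(n,proj(n,T),u-44,v-33)
    c=cv2.resize(im[v-33:v+33,u-44:u+44],(400,300),interpolation=cv2.INTER_CUBIC);
    c=cv2.convertScaleAbs(c,alpha=1.8,beta=25);out.append(c)
cv2.imwrite("pics/t.png",np.vstack([np.hstack(out[:2]),np.hstack(out[2:])]))
E
```

```text
t 25.48 p [0.4693 0.1896 0.107 ] F [ 0.99  0.42 -0.67] w 0.0856 g 0.0
t1s [193.30364519 159.22583092] 149 126
t1c [329.5680932  219.38832724] 286 186
t2s [193.30364519 159.22583092] 149 126
t2c [329.5680932  219.38832724] 286 186
```

View pics/t.png

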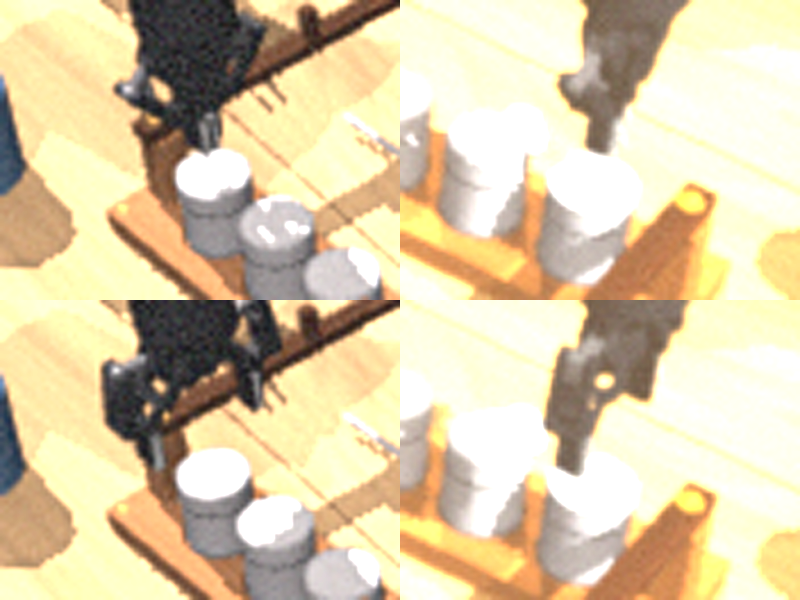

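At TCP z 0.107 the shut tips appear right at the projected TCP: crop (213,148) in the side view and (200,152) in the scene view. Tin 1 still stands upright in its well at (213,172). I'll triangulate the open tips and the lid from these two cameras.

```bash
python3 - <<'E'
from h import *
f=88/400
S_=lambda X,Y:(149+X*f,126+Y*f);C_=lambda X,Y:(286+X*f,186+Y*f)
print("shut tip",tri(("t1s",S_(210,148)),("t1c",C_(200,152))))
print("lid1",tri(("t2s",S_(213,174)),("t2c",C_(193,187))))
def proj(n,p):
    d=np.load(f"pics/{n}.npz");q=np.linalg.inv(d["T"])@[*p,1];q=d["K"]@q[:3];return q[:2]/q[2]
a=Rt(.072);T=np.array([.4693,.1896,.107])
for e in(1,-1):
  for k in(.019,.006,0,-.013,-.025):
    p=T+a@[0,e*.0428,k];print(e,k,"side crop",np.round((proj("t2s",p)-[149,126])/f),"scene crop",np.round((proj("t2c",p)-[286,186])/f))
print("lid px side",(proj("t2s",[.4693,.1896,.084])-[149,126])/f,"scene",(proj("t2c",[.4693,.1896,.084])-[286,186])/f)
E
```

```text
shut tip [0.47383134 0.18981044 0.10871379]
lid1 [0.47428108 0.19050693 0.08001822]
1 0.019 side crop [247. 142.] scene crop [163. 211.]
1 0.006 side crop [246. 130.] scene crop [165. 195.]
1 0 side crop [245. 124.] scene crop [166. 188.]
1 -0.013 side crop [243. 112.] scene crop [169. 172.]
1 -0.025 side crop [242. 100.] scene crop [171. 158.]
-1 0.019 side crop [160. 196.] scene crop [224. 139.]
-1 0.006 side crop [158. 184.] scene crop [227. 124.]
-1 0 side crop [157. 178.] scene crop [228. 117.]
-1 -0.013 side crop [154. 166.] scene crop [231. 102.]
-1 -0.025 side crop [152. 154.] scene crop [234.  87.]
lid px side [204.96821489 172.87508779] scene [193.29334645 178.75264527]
```

That settles it. The shut tips lie at the TCP (not 19 mm ahead of it) and the open tips 13 mm behind, so the last grasp caught only the lid's rim. I'll go 15 mm deeper and lift only if the width reads about 58 mm.

```bash
sed -i 's/Z=.057/Z=.042/; s/r.close_gripper(50);st("grip");/r.close_gripper(50);st("grip")\n    if not .05<r.state()["width"]<.065: return None\n    /' h.py
python3 - <<'E'
from h import *
m=pick(0);print("dF",m)
if m is not None: place(0)
st()
E
```

```text
grip t 27.33 p [0.4698 0.1897 0.0428] F [-0.26  0.12  6.06] w 0.0553 g 52.1
up t 28.65 p [0.4693 0.1896 0.092 ] F [-0.71  0.22 -2.67] w 0.0549 g 53.8
tin 1 base (np.float64(0.21), np.float64(0.35)) lifted (np.float64(-2.77), np.float64(0.38))
dF 2.98
guard False True
down t 29.64 p [0.47   0.1898 0.0428] F [ 0.53 -0.57  4.52] w 0.0552 g 54.6
 t 30.77 p [0.4688 0.1895 0.1243] F [ 0.22 -0.76  0.36] w 0.0854 g 0.0
```

Tin 1 weighs about 0.30 kg, so it is a light one, and it's back in its well. Now tins 2 and 3, then the final hold of the heaviest.

```bash
python3 - <<'E'
from h import *
m=pick(1);print("dF2",m)
if m is None: raise SystemExit
place(1)
n=pick(2);print("dF3",n)
if n is None: raise SystemExit
if n<m: place(2);print("again",pick(1))
i=1 if n<m else 2
if .05<r.state()["width"]<.065:
    r.line_to([*S[i],Z+.135],v=.1);r.hold(.5);st("held");print(i+1,fz());shot("fs","side");shot("fc","scene")
    cv2.imwrite("pics/f.png",np.hstack([cv2.resize(cv2.imread(f"pics/{n}.png")[y:y+150,x:x+130],(400,460)) for n,x,y in(("fs",150,70),("fc",240,120))]))
E
```

```text
grip t 32.8 p [0.4758 0.1132 0.0429] F [ 0.44 -0.22  6.85] w 0.0551 g 52.0
up t 34.12 p [0.4748 0.1132 0.092 ] F [-0.3  -0.47 -5.01] w 0.0549 g 55.3
tin 2 base (np.float64(0.22), np.float64(0.43)) lifted (np.float64(-5.05), np.float64(0.49))
dF2 5.27
guard False True
down t 35.11 p [0.4754 0.1133 0.043 ] F [-0.69 -0.24  4.66] w 0.0551 g 56.4
grip t 38.26 p [0.481  0.0378 0.0428] F [0.15 0.31 6.63] w 0.0556 g 51.9
up t 39.58 p [0.4804 0.0379 0.092 ] F [ 0.03 -0.22 -2.54] w 0.055 g 54.4
tin 3 base (np.float64(0.19), np.float64(0.48)) lifted (np.float64(-2.94), np.float64(0.62))
dF3 3.13
guard False True
down t 40.57 p [0.481  0.0379 0.0428] F [-0.77 -0.11  5.29] w 0.0549 g 55.2
grip t 43.71 p [0.4751 0.1133 0.0426] F [-1.36  0.18  5.94] w 0.0551 g 52.0
up t 45.02 p [0.4748 0.1132 0.092 ] F [ 0.49 -0.36 -5.42] w 0.0548 g 55.1
tin 2 base (np.float64(0.08), np.float64(0.22)) lifted (np.float64(-5.23), np.float64(0.36))
again 5.3100000000000005
held t 46.52 p [0.4748 0.1132 0.1769] F [ 0.15  0.34 -5.61] w 0.0549 g 55.1
2 (np.float64(-4.81), np.float64(0.34))
```

View pics/f.png

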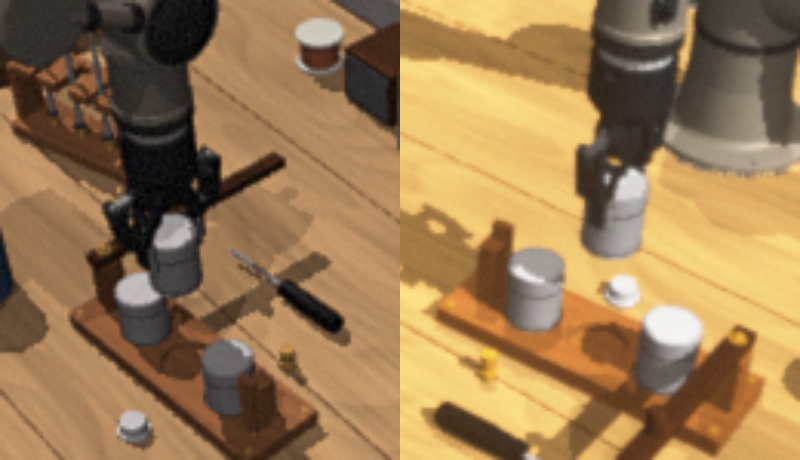

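The heavy middle tin is held upright above its empty well at (180,255) in the side view. The two light tins are seated, and the bystanders look undisturbed.

```bash
python3 -c "
from rig import r
print(r.job_done())"
```

```text
the job is handed in; nothing more can be done
None
```

The middle tin is the heaviest at about 0.54 kg (the others read about 0.30 and 0.32 kg); I handed the job in with it held upright 13.5 cm above its well and the other two back in their wells, though my first try at tin 1 only pressed its lid (about 28 N) before I re-gripped lower.

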